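# Set the lapping machine to speed 5 and start it

### The job

Set the bench lapping machine running at speed 5: with a fingertip, push the big pointer knob round, click by click, until it rests at the fifth click clockwise from its off mark (the round dot), and only then press the start button until it bottoms and let it come up again. Do not grip or force the pointer knob, and leave the timer knob, the stop button, the rings and weight on the plate and everything else lying about as they are.

Things in the scene. Friction and masses are not known exactly. Their poses are not given: they have to be found in the camera images.
- lapper: Bench lapping machine, fixed, grey, 400 (x) by 460 (y) mm; origin under its centre at bench level, x away from the operator, y to his left. Flat control panel 130 mm above the bench, along its -x edge; controls in a row at x = -125 mm: pointer knob y = 120, timer 0, start -95, stop -175. Behind: 200 mm lap plate at x = 72 in a rim 14 mm high; two roller yokes 35 mm high.
- speed (a joint): Speed selector's angle in rad: 0 at off, growing clockwise from above, a click every 0.5236 (30 degrees) up to 7; speed 5 is 2.618. Starts at off, 1, 2 or 3. Seen from above the nose points 105 degrees minus this angle, counterclockwise from the machine's x. Leaving a click takes about 0.1 N m, falling to none half way; then it snaps into the next by itself.
- selector_axis (a point): Point on the selector's turning axis at the top of the pointer knob, 30 mm above the panel.
- selector_nose (a point): Tip of the pointer knob's nose, 39 mm from the axis, level with its top; shows where it points. Round it on the panel, 46 to 60 mm from the axis, are a white round dot for off and seven white strokes for 1 to 7, growing longer clockwise.
- selector: The selector's grey pointer knob: a bar 14 mm wide reaching from 24 mm behind the axis to 32 mm ahead, then tapering to the nose; from 6 to 30 mm above the panel, on a hub 40 mm across and 9 mm high; white line on top from axis to nose. Origin on the axis at panel height, x along the nose. Push the bar's side 25 mm or more from the axis at 4 to 6 N; do not grip it: 20 N is too much.
- start (a joint): Travel of the start button in m: 0 up, 0.005 fully down; springs back.
- start_top (a point): Centre of the top face of the start button: a plain narrow cap 24 mm across in a steel collar 40 mm across and 12 mm high; the cap's top is 21 mm above the panel when up. 1.5 N starts it moving and 5 N presses it right down.
- stop (a joint): Travel of the stop button in m (0 up, 0.005 down); leave it alone.
- stop_top (a point): Centre of the top of the stop button, a wide mushroom head 40 mm across, 30 mm above the panel, 80 mm to the right of start.
- timer_mark (a point): Mark on the rim of the timer, a small round fluted knob 32 mm across and 19 mm high that turns easily; this point is 13 mm from its axis; leave it alone.
- ring_a: Steel conditioning ring, 72 mm outside, 58 mm inside, 26 mm high, standing loose on the lap plate (plate top 137 mm above the bench), on the left; origin at its underside's centre.
- ring_b: The same ring, empty, on the right of the lap plate.
- weight: Brass lapping weight, 48 mm across, 62 mm high with a knob on top, standing loose on the plate inside ring_a; origin under its centre.
- holder: Small steel lapping holder, a spool 30 mm across and 44 mm high, standing loose on the panel behind the gap between the pointer knob and the timer; origin under its centre.
- injector: Diesel injector, 162 mm long and 28 mm thick, lying loose on the bench to the left of the machine; origin on the bench under its middle.
- wrench: Steel spanner 180 mm long, 8 mm thick, lying loose on the bench to the right of the machine; origin under its middle.
- paste_jar: Jar of lapping paste, 60 mm across, 55 mm high, standing loose on the machine's top (128 mm above the bench) behind the panel's right end; origin under its centre.

How it is judged (in metres and radians):
On the way, in this order (a step that is already met when the one before it is completed fails the run):
1. the speed selector rests at speed 5 (value of joint speed between 2.458 and 2.778 rad), for 0.3 s.
2. the start button is pressed right down with the selector at 5 (all of step 1 and value of joint start above 0.004 m), for 0.04 s.
At the end, for the whole second after the job is handed in: The selector rests at speed 5 (within 0.16 rad of 2.618), the start button has been pressed at least 4 mm down while it was there and is up again (within 1 mm), the stop button is up, the timer's mark is within 3 mm and every loose thing within 10 mm of where it was (all of step 1 and velocity of joint speed between -0.1 and 0.1 rad/s and value of joint each of start, stop below 0.001 m and distance of timer_mark from where it was at the start of the episode below 0.003 m and distance of each of ring_a, ring_b, weight, holder, injector, wrench, paste_jar from where it was at the start of the episode below 0.01 m); the robot touches nothing.
It fails at once if the pointer knob is gripped or forced (over 20 N on it) (contact force between the fingers and selector above 20 N).
It fails at once if start is pressed while the selector is not at speed 5 (value of joint start above 0.002 m and not (value of joint speed between 2.458 and 2.778 rad)).
It fails at once if the stop button is pressed (value of joint stop above 0.002 m).
It fails at once if the timer knob is turned (its mark moves 3 mm) (distance of timer_mark from where it was at the start of the episode above 0.003 m).
It fails at once if a loose thing is shifted, lifted or carried (more than 10 mm) (distance of any of ring_a, ring_b, weight, holder, injector, wrench, paste_jar from where it was at the start of the episode above 0.01 m).
It also fails if it takes over 51 s, if anything falls off the work surface, if the arm or the gripper's body presses on something with over 40 N, if the wrist force passes 120 N, or if a joint passes its speed limit or range.

### The arm

A 6-joint arm with a two-finger parallel gripper is mounted at the origin on the work surface. World frame = base frame: x ahead of the robot, y to its left, z up, the work surface at z = 0. Lengths are in m, angles in degrees, forces in N, time in s.
With the tool pointing down it reaches from about 0.375 to 0.75 m from the base axis. Payload 9 kg.
Tool frame: the origin (TCP) lies where the fingers leave the gripper's body, on its centre line; the fingertips stand 73 mm ahead of it and the grasp point (between the pads) lies 54 mm ahead of it (robot.tip_reach is the distance from the TCP to the fingertips, in m); z points along the fingers, y is the line along which they close (so a half turn about z gives the same grasp; the last joint's range is limited). The gripper opens to 85 mm and grips with 20 to 120 N. Pads are 22 mm wide; open, the fingers measure 114 mm over their backs; the gripper's body (76 mm by 85 mm) begins 54 mm behind the grasp point. The pads swing forward as they close: fully open they stand 13 mm farther back than shut.
Start: joints at [-83.864, 5.964, 5.575, 89.605, 0, 77.527], TCP at [0.191, -0.569, 0.304] pointing down, gripper open.
Joint ranges: [-171.21, 171.21], [-48.23, 106.86], [-62.78, 66.21], [-105.2, 120.99], [-86.42, 89.51], [-180, 180]. Speed limits (degrees/s): [127.2, 127.2, 147.25, 180, 180, 180].

### API

Orientations are given as [roll, pitch, yaw] about the fixed x, y, z axes, in that order (R = Rz(yaw) Ry(pitch) Rx(roll)).
In Python, from plant import robot gives the robot as it stands. Calls block until the motion is done:
- robot.move_pose(position, orientation): joint-space move of the TCP to a pose.
- robot.line_to(position, vel=0.15, rotation=None, guard=None): straight line of the TCP; rotation=None keeps the orientation; vel is the mean speed in m/s. With guard (N) it stops when the force on the tool has changed by that much, and returns True; else False.
- robot.goto_joints(angles): joint-space move.
- robot.set_gripper(opening): finger opening in m; the grip force is fixed at half the most; returns when the fingers have stopped.
- robot.pause(seconds).
- robot.ik(position, orientation): joint angles nearest the present ones, or None.
- robot.observe(): the state.
- robot.grab_frame(name): name is "scene" or "top"; returns the picture (480x640x3 uint8, blue, green, red); there is no depth.
- robot.get_calibration(name): a dict with "vertical_fov" (degrees; the focal length in pixels is half the picture's height over the tangent of half this angle, whatever the lens; pixels are square), "cx", "cy" (the principal point, pixels), "rvec" (rotation vector, rad) and "tvec" (3), from world to camera coordinates, as OpenCV has them. Camera axes: x right, y down, z forward; pixel columns grow to the right and rows downward; lengths in m; the calibration is good to about 2 mm. A picture is of the moment at which its call begins. get_calibration takes no time and is no camera call.
A pose or a line that the arm cannot do raises robot.IKError and nothing moves.
- robot.job_done(): hands the job in; it is judged then, once.
The state is a dict: "time": time; "q": joint angles; "qvel": joint speeds; "joint_torque": joint torques, N m; "tool_pos": TCP position; "tcp_rot": TCP orientation; "ft_force": force on the tool from outside, world axes, zero at the start; "torque": the same for the moment, N m; "gripper_width": finger opening in m; "gripper_force": force on a finger pad.
Only numpy, scipy, OpenCV 4.12 (cv2) and the standard library are available. Lean on these libraries where they do the work, as an engineer would, in place of code of your own. Each camera call takes 0.05 s, during which the arm holds its last target. There are 200 camera calls.

## Working session

There is one attempt and no reset: what is moved stays moved. The work goes in short steps, each a Python script; the robot and the scene stay as the last script left them, time stands still between calls to the robot, and variables do not carry over. Pictures are saved under pics/ and viewed, at most 10 in all, crops included, and the job is handed in when it is done.

```bash
ls; mkdir -p pics; python3 - <<'E'
from plant import robot
import cv2
for n in("scene","top"):
    cv2.imwrite(f"pics/{n}0.png",robot.grab_frame(n)); print(n,robot.get_calibration(n))
s=robot.observe();print(s['time'],s['tool_pos'],s['tcp_rot'],s['gripper_width'],robot.tip_reach)
E
```

```text
pics
scene {'vertical_fov': 45.639149322268274, 'cx': 320.4424529874616, 'cy': 232.0775564332845, 'rvec': array([ 1.31493982,  2.18190562, -0.92835758]), 'tvec': array([ 0.2772264 , -0.29595232,  1.56968312])}
top {'vertical_fov': 49.73492497523246, 'cx': 314.3746616267732, 'cy': 238.11407877467062, 'rvec': array([ 2.11513622, -2.13427122,  0.17331453]), 'tvec': array([0.01363454, 0.62766302, 1.07861602])}
0.1 [ 0.19148031 -0.56839181  0.30317606] [-1.79930029e+02 -1.74817862e-02  1.86121763e+01] 0.08527464271200698 0.0726
```

View pics/top0.png

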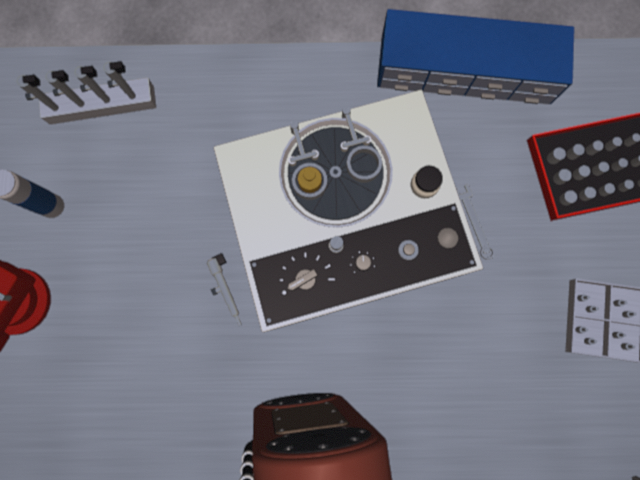

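View pics/scene0.png

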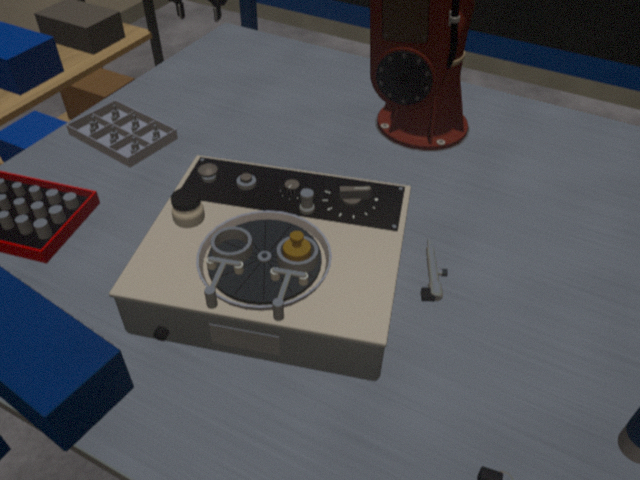

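```bash
cat > h.py <<'E'
import numpy as np, cv2
from plant import robot
def cam(n):
    c=robot.get_calibration(n); f=240/np.tan(np.radians(c['vertical_fov']/2))
    K=np.array([[f,0,c['cx']],[0,f,c['cy']],[0,0,1]]); return K,np.array(c['rvec']),np.array(c['tvec'])
def ray(n,uv,z):
    K,r,t=cam(n);R=cv2.Rodrigues(r)[0];o=-R.T@t
    d=R.T@np.linalg.inv(K)@np.array([*uv,1.]); return o+d*(z-o[2])/d[2]
def proj(n,p):
    K,r,t=cam(n); return cv2.projectPoints(np.array(p,float).reshape(-1,3),r,t,K,None)[0].reshape(-1,2)
E
python3 - <<'E'
from h import *
im=cv2.imread('pics/top0.png')
cv2.imwrite('pics/crop1.png',cv2.resize(im[190:340,240:490],None,fx=3.2,fy=3.2,interpolation=cv2.INTER_CUBIC)) 
g=cv2.cvtColor(im,cv2.COLOR_BGR2GRAY)
# panel: dark blob
m=(g<75).astype('uint8')*255; m[:195]=0;m[335:]=0;m[:,:235]=0;m[:,495:]=0
m=cv2.morphologyEx(m,cv2.MORPH_CLOSE,np.ones((5,5)))
c=max(cv2.findContours(m,0,2)[0],key=cv2.contourArea)
b=cv2.boxPoints(cv2.minAreaRect(c));print(b)
P=np.array([ray('top',p,.130) for p in b]);print(P.round(4)); print(np.linalg.norm(P-np.roll(P,1,0),axis=1))
E
```

```text
[[248.83017 261.90567]
 [457.37735 202.32077]
 [475.26413 264.92453]
 [266.71695 324.50943]]
[[ 0.5669  0.1405  0.13  ]
 [ 0.6864 -0.288   0.13  ]
 [ 0.5564 -0.3168  0.13  ]
 [ 0.4413  0.1032  0.13  ]]
[0.13103852 0.44493881 0.13317777 0.43541873]
```

View pics/crop1.png

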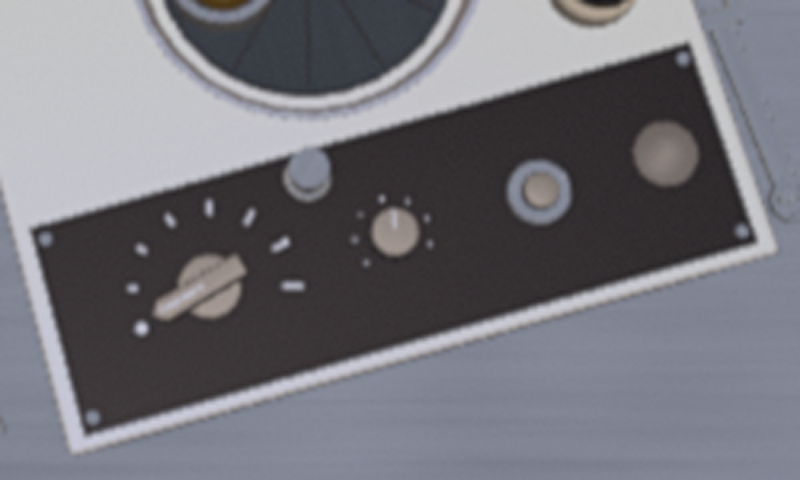

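```bash
python3 - <<'E'
from h import *
px=lambda x,y:(240+(x+.5)/3.2-.5,190+(y+.5)/3.2-.5)
R=lambda x,y,z:ray('top',px(x,y),z)[:2]
W=[R(395,231,.149),R(540,192,.142),R(540,189,.151),R(666,154,.160)]
M=np.array([[-.125,0],[-.125,-.095],[-.125,-.095],[-.125,-.175]])
marks=np.array([R(x,y,.130) for x,y in[(141,328),(133,288),(142,249),(170,220),(209,208),(249,217),(281,243),(293,286)]])
A=np.c_[2*marks,np.ones(8)];s=np.linalg.lstsq(A,(marks**2).sum(1),rcond=None)[0]
print('marks centre',s[:2],'r',np.sqrt(s[2]+s[:2]@s[:2]))
W=np.array(W+[s[:2]]);M=np.vstack([M,[-.125,.12]])
z=lambda a:a[:,0]+1j*a[:,1]
w,m=z(W),z(M);k=((w-w.mean())*np.conj(m-m.mean())).sum();yaw=np.angle(k);t=w.mean()-np.exp(1j*yaw)*m.mean()
print('scale',abs(k)/(abs(m-m.mean())**2).sum(),'yaw',np.degrees(yaw),'t',t,'res mm',(1e3*(w-t-np.exp(1j*yaw)*m)).round(1))
f=lambda x,y:(lambda c:(c.real,c.imag))(t+np.exp(1j*yaw)*(x+1j*y))
print('axis',f(-.125,.12),'start',f(-.125,-.095),'mark az',np.degrees(np.angle((z(marks)-w[-1])/np.exp(1j*yaw))).round(1))
n=R(155,313,.160);print('nose',n,np.degrees(np.angle((n[0]+1j*n[1]-w[-1])/np.exp(1j*yaw))),np.hypot(*(n-W[-1])))
h=R(308,165,.174);print('holder',h,np.hypot(*(h-W[-1])))
# check with scene view
print(proj('scene',[[*f(-.125,.12),.16],[*f(-.125,-.095),.151]]),proj('top',[[*f(-.125,.12),.16]]))
E
```

```text
marks centre [0.5297133  0.02441797] r 0.050947806323686604
scale 0.9902120126923629 yaw 15.438735790897516 t (0.682199132779715-0.05618228071555355j) res mm [ 0.6-0.j  -0. -0.4j  0.5+1.1j -1.1+1.2j -0.1-1.8j]
axis (np.float64(0.5297647345179438), np.float64(0.026211616064315615)) start (np.float64(0.5869994222513231), np.float64(-0.1810302487218867)) mark az [ 103.2   74.    45.2   16.3  -13.1  -42.8  -72.5 -104.5]
nose [0.51193784 0.05887548] 101.84894344670492 0.038772247910232274
holder [ 0.60018098 -0.0353512 ] 0.09240155421138667
[[351.30157758 188.29776667]
 [245.18533569 176.28444841]] [[304.78077549 278.19907714]]
```

```bash
cat >> h.py <<'E'
AX=np.array([.5298,.0252]); YAW=15.3; START=np.array([.5870,-.1810])
TIP=robot.tip_reach; ZP=.130+.014+TIP; R0=.036; D0=.018
def pose(clicks,extra=0.,z=ZP):
    """TCP with the finger's side against the bar at that many clicks, 'extra' m clear of it"""
    phi=YAW+105-30*clicks; p=np.radians(phi); u=np.array([np.cos(p),np.sin(p)]); n=np.array([-u[1],u[0]])
    yaw=(phi-90+180+180)%360-180
    return [*(AX+R0*u+(D0+extra)*n),z],[180,0,yaw],n
def push(c0,c1,step=.2,vel=.03,guard=10):
    for c in np.append(np.arange(c0+step,c1-1e-6,step),c1):
        P,O,n=pose(c); hit=robot.line_to(P,vel=vel,rotation=O,guard=guard)
        s=robot.observe(); print('%.2f t=%.1f tang=%.2f fz=%.2f'%(c,s['time'],s['ft_force'][:2]@n,s['ft_force'][2]),hit)
        if hit: return c
E
python3 - <<'E'
from h import *
robot.set_gripper(0)
for c in(0,5): P,O,_=pose(c); print(P,O,np.round(robot.ik(P,O),1))
P,O,_=pose(0,.010,.33); robot.move_pose(P,O)
P,O,_=pose(0,.010); robot.line_to(P,vel=.1,guard=8) and print('HIT')
s=robot.observe();print(s['time'],s['q'].round(1) if hasattr(s['q'],'round') else s['q'],s['tool_pos'],s['ft_force'],s['gripper_width'])
for n in('top','scene'): cv2.imwrite(f'pics/{n}1.png',robot.grab_frame(n))
a=cv2.imread('pics/top1.png')[220:340,240:400];b=cv2.imread('pics/scene1.png')[120:240,260:420]
cv2.imwrite('pics/c2.png',cv2.resize(np.hstack([a,b]),None,fx=2.5,fy=2.5,interpolation=2))
E
```

```text
[np.float64(0.49609588563173745), np.float64(0.047200742593173445), 0.21660000000000001] [180, 0, -149.7] [ -9.6 -11.9 -20.8  81.1   0.  -39.9]
[np.float64(0.5699889905515583), np.float64(0.022998855196320767), 0.21660000000000001] [180, 0, 60.30000000000001] [-10.8   0.9  -8.8  80.4   0.  108.9]
4.5667 [-10.4 -13.6 -22.2  81.3   0.  -40.7] [0.4878258  0.0420798  0.21733971] [-0.05714062  0.74156263  0.68998375] 6.518536546865236e-05
```

View pics/c2.png

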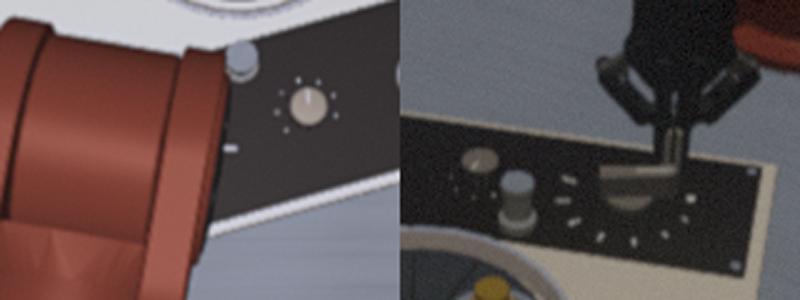

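```bash
python3 - <<'E'
from h import *
push(-.2,2.6)
for n in('top','scene'): cv2.imwrite(f'pics/{n}2.png',robot.grab_frame(n))
a=cv2.imread('pics/top2.png')[220:340,240:400];b=cv2.imread('pics/scene2.png')[120:240,260:420]
cv2.imwrite('pics/c3.png',cv2.resize(np.hstack([a,b]),None,fx=2.5,fy=2.5,interpolation=2))
E
```

```text
0.00 t=5.2 tang=0.40 fz=-0.10 False
0.20 t=5.4 tang=1.87 fz=0.63 False
0.40 t=5.7 tang=0.84 fz=0.59 False
0.60 t=6.0 tang=-0.51 fz=-0.88 False
0.80 t=6.3 tang=0.67 fz=-0.69 False
1.00 t=6.6 tang=0.12 fz=0.27 False
1.20 t=6.9 tang=2.13 fz=1.44 False
1.40 t=7.2 tang=0.54 fz=0.16 False
1.60 t=7.5 tang=-0.60 fz=0.68 False
1.80 t=7.8 tang=-0.84 fz=0.22 False
2.00 t=8.1 tang=0.15 fz=0.12 False
2.20 t=8.4 tang=1.73 fz=0.81 False
2.40 t=8.7 tang=0.84 fz=0.14 False
2.60 t=8.9 tang=0.72 fz=0.04 False
```

View pics/c3.png

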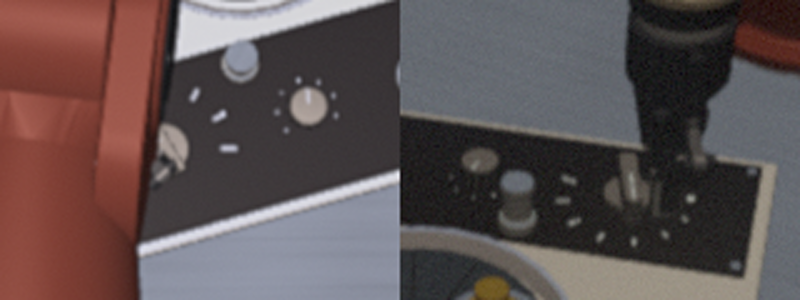

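```bash
python3 - <<'E'
from h import *
push(2.6,4.7)
robot.pause(.2)
P,O,_=pose(4.7,.012); robot.line_to(P,vel=.08)
P,O,_=pose(4.7,.012,.33); robot.line_to(P,vel=.15)
robot.move_pose([*START,.30],[180,0,YAW])
s=robot.observe();print(s['time'],s['tool_pos'],np.round(s['q'],1))
for n in('top','scene'): cv2.imwrite(f'pics/{n}3.png',robot.grab_frame(n))
a=cv2.imread('pics/top3.png')[220:340,240:400];b=cv2.imread('pics/scene3.png')[120:240,260:420]
cv2.imwrite('pics/c4.png',cv2.resize(np.hstack([a,b]),None,fx=2.5,fy=2.5,interpolation=2))
E
```

```text
2.80 t=9.3 tang=-0.01 fz=-0.19 False
3.00 t=9.6 tang=1.84 fz=1.82 False
3.20 t=9.9 tang=1.35 fz=1.36 False
3.40 t=10.2 tang=0.04 fz=-0.58 False
3.60 t=10.5 tang=0.39 fz=0.72 False
3.80 t=10.8 tang=1.06 fz=-0.16 False
4.00 t=11.1 tang=1.89 fz=1.60 False
4.20 t=11.4 tang=1.54 fz=-0.18 False
4.40 t=11.7 tang=-0.43 fz=-0.25 False
4.60 t=12.0 tang=-0.40 fz=-0.29 False
4.70 t=12.2 tang=-0.11 fz=-0.50 False
14.5167 [ 0.58695368 -0.18006422  0.29978268] [-29.2   8.4   7.8  89.4   0.  135.3]
```

View pics/c4.png

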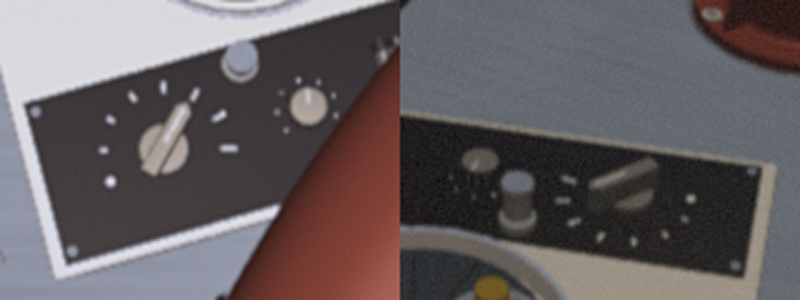

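The top view shows the white line running from about (165,148) to (187,105), towards the fifth stroke at (195,94), so the selector is at 5. The timer and the holder haven't moved. Next I'll press start.

```bash
python3 - <<'E'
from h import *
zt=.151+TIP
print(robot.line_to([*START,zt+.012],vel=.12,guard=6))
print(robot.line_to([*START,zt-.010],vel=.015,guard=10))
s=robot.observe();print(s['tool_pos'][2]-zt,s['ft_force'])
robot.pause(.3)
s=robot.observe();print(s['tool_pos'][2]-zt,s['ft_force'])
robot.line_to([*START,zt+.05],vel=.08); robot.line_to([*START,.33],vel=.15)
robot.move_pose([.30,-.50,.33],[180,0,18.6])
s=robot.observe();print(s['time'],s['ft_force'])
cv2.imwrite('pics/top4.png',robot.grab_frame('top'))
cv2.imwrite('pics/c5.png',cv2.resize(cv2.imread('pics/top4.png')[80:340,200:500],None,fx=2.3,fy=2.3,interpolation=2))
E
```

```text
False
True
-0.004861716449552356 [-1.40594085  0.39058735  5.32467987]
-0.004944331138210634 [-0.7795523   1.22228311  6.71709831]
19.6417 [-0.1310927   0.41280284  0.42842663]
```

View pics/c5.png

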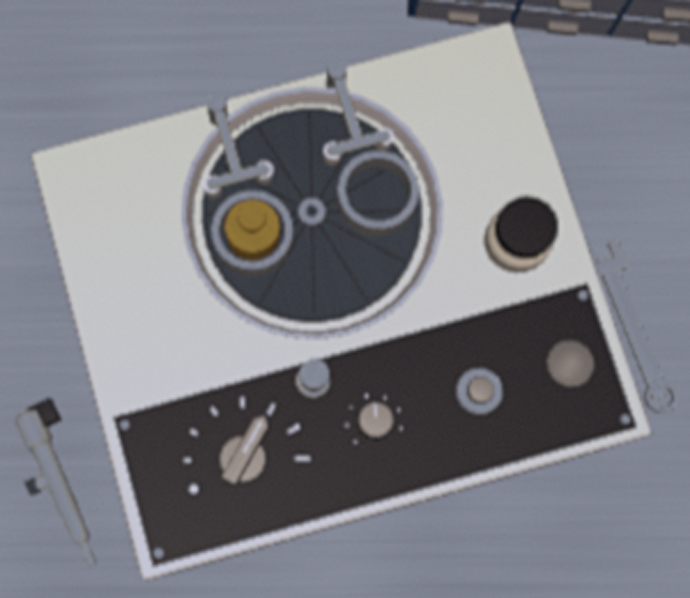

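The picture shows the selector still on the fifth stroke, the start cap up, and everything else where it was. The press bottomed: 4.9 mm of travel, a steady force above 5 N, and the 10 N guard tripped.

```bash
python3 -c "
from plant import robot
print(robot.job_done())"
```

```text
the job is handed in; nothing more can be done
None
```

I pushed the selector from off to speed 5, then pressed start until it bottomed (about 4.9 mm) and let it come back up; the last picture shows nothing else moved, and the job is handed in, with no verdict returned.

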